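Press a power module home with a ratchet clamp

TASK

Pump the trigger of the bench ratchet clamp until its jaw has pushed the power module fully home and the trigger goes firm with the module squeezed, but do not force it: an over-squeezed module breaks. Then press the release tab and keep it down until the jaw has run all the way back, leaving the module home. Move the module and the jaw only with the trigger and the release, never by hand, and leave the other things on the table alone.

Things in the scene. Friction and masses are not known exactly. Their poses are not given: they have to be found in the camera images.
- fixture: Bench ratchet clamp: aluminium base plate (450 x 150 x 12 mm) fixed to the table, with a grey housing (130 x 54 mm, top 80 mm above the table). Origin on the table under the housing's front face, mid width; x is horizontal, the way the jaw advances, towards the chassis; z is up. The plate spans x = -190 to 260 mm, the housing -130 to 0.
- trigger_spot (a point): Where to press the trigger: middle of the rubber patch (30 x 30 mm) on a dark steel paddle (26 x 100 mm) on top of the housing that points back (fixture -x) and up at 17 degrees; 80 mm from its hinge, at fixture (-125, 0, 124) mm at rest. Pressed with shut fingers it goes 34 mm down (3 mm to -x) to its stop. It springs up; let it rise fully between strokes.
- trigger (a joint): Trigger angle, rad: 0 at rest, 0.44 at the lower stop. 0.34 (27 mm) advances the jaw one 8 mm tooth, which is kept; a shorter stroke is lost. Pressing at the spot takes 2 to 5 N running free, 6 to 9 N while the module slides. Once it is home the force climbs 1 to 1.5 N per mm: a steady 11 to 15 N is firm, over 18 N over-squeezes it. So never make a full stroke regardless of force.
- release_top (a point): Middle of the top of the release, a square steel push tab (26 x 28 mm) on top of the housing in front of the trigger, at fixture (-19, 0, 97) mm. It is pushed straight down 8 mm with shut fingers and springs up again; fully down takes 5 to 8 N.
- release (a joint): Travel of the release tab, m: 0 up, 0.008 fully down. From about 0.005 on the ratchet frees the jaw, if the trigger is up; it grips again when the tab rises.
- jaw (a joint): Travel of the jaw, m: 0 fully back, growing as it advances in 8 mm teeth (range 0.07). It starts fully back. A spring draws it fully back in about 1 s while the release is held down.
- ram: The jaw itself: a steel toothed bar (14 x 16 mm, 47 mm above the table) running through the housing, with a dark steel upright plate (44 mm wide, top 75 mm above the table) and a sprung rubber pad at its front end. Origin on the fixture's origin when fully back, moves with the jaw. Not to be touched.
- pad: The sprung black rubber pad (10 x 44 x 50 mm) at the front of the jaw; its pushing face is 41 mm ahead of the fixture's origin when the jaw is fully back. Its buffer yields 1 mm per 16 N. The squeeze on the module is the force between this pad and the module.
- chassis: White sheet-metal shell (150 x 104 x 70 mm) bolted on the base plate, its open mouth facing the jaw. Origin under the middle of the mouth, 12 mm above the table; same directions as the fixture.
- chassis_mouth (a point): Middle of the upper edge of the chassis mouth, 82 mm above the table.
- module (a joint): How far the module stands out of the chassis from its home position, m: 0 is home (its front plate flat on the mouth's rim), at the start 0.016 to 0.030. It slides stiffly (8 N) and stays where it is.
- power_module: The power module: steel box (128 x 96 x 60 mm) with a flat black front plate (104 x 70 mm, 4 mm thick), which the pad pushes. Origin under the middle of the plate's rear face, which meets the chassis mouth when home. Not to be touched by hand; the squeeze must not pass 42 N.
- plate_top (a point): Middle of the upper front edge of the module's front plate; 4 mm in front of chassis_mouth when home.
- screwdriver: Loose screwdriver lying beside the clamp, leave alone.
- tape_roll: Loose black tape roll (90 mm across, 24 mm high) beside the clamp, leave alone.
- spare_module: Loose spare steel module (130 x 98 x 60 mm) beside the clamp, leave alone.
- wrench: Loose wrench beside the clamp, leave alone.
- switch_box: Loose black network switch (160 x 240 x 42 mm) at the right, leave alone.
- mug: White mug (80 mm across, 95 mm high) at the left, leave alone.

How it is judged (in metres and radians):
On the way, in this order (a step that is already met when the one before it is completed fails the run):
1. the module is pushed home (within 1.5 mm) and squeezed by the pad with at least 15 N (value of joint module below 0.0015 m and contact force between pad and power_module above 15 N), for 0.1 s.
2. the release is held down (more than 4 mm) and the jaw is fully back (within 4 mm) (value of joint release above 0.004 m and value of joint jaw below 0.004 m), for 0.1 s.
At the end, for the whole second after the job is handed in: The module is home (within 1.5 mm), the jaw is fully back (within 4 mm), and the trigger and the release are up again (value of joint module below 0.0015 m and value of joint jaw below 0.004 m and value of joint release below 0.002 m and value of joint trigger below 0.05 rad); the robot touches nothing.
It fails at once if the module is squeezed with more than 42 N (contact force between pad and power_module above 42 N).
It fails at once if the robot touches the module or the jaw (contact force between any of the fingers, the arm and power_module above 1 N or contact force between any of the fingers, the arm and ram above 1 N).
It fails at once if a bystander is moved by more than 15 mm (distance of any of screwdriver, tape_roll, spare_module, wrench, switch_box, mug from where it was at the start of the episode above 0.015 m).
It also fails if it takes over 61 s, if anything falls off the work surface, if the arm or the gripper's body presses on something with over 40 N, if the wrist force passes 120 N, or if a joint passes its speed limit or range.

ROBOT

A 6-joint arm with a two-finger parallel gripper is mounted at the origin on the work surface. World frame = base frame: x ahead of the robot, y to its left, z up, the work surface at z = 0. Lengths are in mm, angles in rad, forces in N, time in s.
With the tool pointing down it reaches from about 350 to 875 mm from the base axis. Payload 4.2 kg.
Tool frame: the origin (TCP) lies at the very end of the fingers, on their centre line; the grasp point (between the pads) lies arm.grip_point_offset behind it (arm.grip_point_offset is the distance from the TCP to the grasp point, in mm); z points along the fingers, y is the line along which they close (so a half turn about z gives the same grasp; the last joint's range is limited). The gripper opens to 85 mm and grips with 20 to 120 N. Pads are 22 mm wide; open, the fingers measure 114 mm over their backs; the gripper's body (76 mm by 85 mm) begins 54 mm behind the grasp point. The pads swing forward as they close: fully open they stand 13 mm farther back than shut.
Start: joints at [1.42, 0.385, 0.008, 0, -1.194, -0.259], TCP at [248.983, 573.242, 231.312] pointing down, gripper open.
Joint ranges: [-3.14, 3.14], [-1.21, 2.06], [-1.07, 1.41], [-3.16, 2.05], [-2.99, -0.16], [-3.1, 3.1]. Speed limits (rad/s): [2.79, 2.79, 3.14, 3.14, 3.14, 3.14].

INTERFACE

Orientations are given as a unit quaternion [x, y, z, w].
In Python, from bench import arm, cams, ticket gives the robot as it stands.
- The arm moves only by the tool servo_tool, never from a script. Its argument "commands" is a list that holds one entry, the list of rows, each a list of 7 numbers: the closure in counts, from 0 (fully open) to 255 (shut), then the shift along the tool's x, y, z in m, then the turn, a rotation vector about the tool's x, y, z in degrees. In form: [[[grip, x, y, z, ax, ay, az], ...]]. A call has 1 to 10 rows; each row shifts and turns the commanded pose from where the row before left it, along the tool's axes as they then stand; what a row does not reach is not made up. A row lasts 1/12 s, in which the tool goes at most 41.7 mm and 7.16 degrees, less where a joint would pass 70% of its speed; a pose out of reach is approached as far as the arm can. A call with a gripper value outside its range is refused whole. The fingers move at their own pace and stop on an object; the grip force is fixed at half the most. Time passes only in rows, so rows that do not move let the fingers close. It gives the time, the measured TCP pose, the force, the opening and the grip force at its end, in the units of the state.
- arm.read_state(): the state, without advancing time (a new reading comes with each control period).
- cams.get_image(name): name is "scene" or "side" or "wrist"; returns a dict with "frame" (400x640x3 uint8, blue, green, red), "K" (3x3 intrinsics, pixels), "T" (4x4, takes a point from camera to world coordinates). Camera axes: x right, y up, looking along -z (the intrinsics and any distortion apply to the point x, -y, -z); pixel columns grow to the right and rows downward; lengths in mm; the calibration is good to about 2 mm. A picture is of the moment at which its call begins. There is no depth.
- ticket.job_done(): hands the job in; it is judged then, once.
The state is a dict: "clock": time; "joints": joint angles; "joint_vel": joint speeds; "joint_efforts": joint torques, N m; "position": TCP position; "ee_rot": TCP orientation; "contact_force": force on the tool from outside, world axes, zero at the start; "wrist_torque": the same for the moment, N m; "gripper_width": finger opening in mm; "grasp_force": force on a finger pad.
Only numpy, scipy, OpenCV 4.12 (cv2) and the standard library are available. Lean on these libraries where they do the work, as an engineer would, in place of code of your own. Each camera call takes 0.05 s, during which the arm holds its last target. There are 200 camera calls.

## Working session

There is one attempt and no reset: what is moved stays moved. The work goes in short steps, Python scripts to look and compute and a tool call to move; the robot and the scene stay as the last step left them, time stands still between calls to the robot, and variables do not carry over. Pictures are saved under pics/ and viewed, at most 10 in all, crops included, and the job is handed in when it is done.

Besides the shell and the picture viewer there is one more tool, called as name(argument=value, ...) on one line, values as JSON. servo_tool: Moves the arm, as the interface text tells. Its arguments: {"type":"object","properties":{"commands":{"type":"array","items":{"type":"array","items":{"type":"array","items":{"type":"number"}}}}},"required":["commands"]}

```bash
mkdir -p pics
python3 - <<'E'
from bench import arm,cams
import cv2,pickle
d={}
for n in("scene","side"):
    i=cams.get_image(n);d[n]=i;cv2.imwrite(f"pics/{n}0.png",i["frame"])
pickle.dump(d,open("c0.pkl","wb"))
s=arm.read_state();print(s, arm.grip_point_offset)
E
```

```text
{'clock': 0.1, 'joints': array([ 1.41957987e+00,  3.85492807e-01,  6.75782363e-03, -3.84406560e-04,
       -1.19397956e+00, -2.58597732e-01]), 'joint_vel': array([-0.00196827, -0.00285133,  0.00072977,  0.001232  , -0.00116031,
        0.00155099]), 'joint_efforts': array([-5.52321635e-04, -3.93321097e+01,  1.88927668e+01,  4.19790924e+00,
       -2.59818698e-03,  2.27350810e-06]), 'position': array([248.81701507, 572.78017469, 230.32870358]), 'ee_rot': array([ 9.79064999e-01, -2.03545514e-01, -1.26922681e-04,  9.67313383e-04]), 'contact_force': array([-0.30831408,  0.28383291, -0.02655299]), 'wrist_torque': array([-0.00154456,  0.00696524,  0.00688945]), 'grasp_force': 0.0, 'gripper_width': 85.37445753618682} 18.700000000000003
```

View pics/scene0.png

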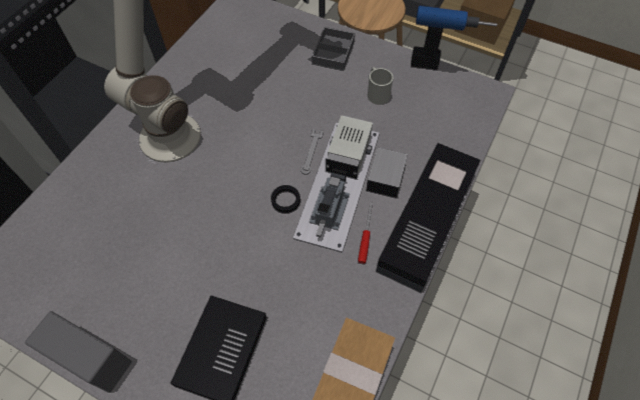

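View pics/side0.png

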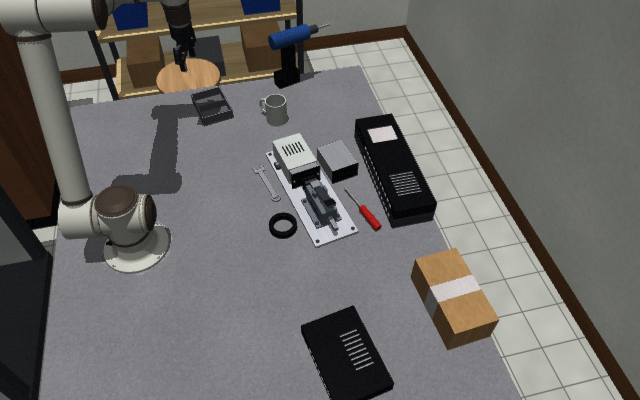

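The scene view shows the clamp at about (300-375, 115-250), and the side view at about (265-358, 135-247). I'll enlarge both.

Run:
```python
import cv2,pickle,numpy as np
d=pickle.load(open("c0.pkl","rb"))
def crop(n,u,v,w,h,k=4):
    c=cv2.resize(d[n]["frame"][v:v+h,u:u+w],None,fx=k,fy=k,interpolation=cv2.INTER_CUBIC)
    c=cv2.convertScaleAbs(c,alpha=1.5,beta=15)
    for i in range(0,w,10):
        cv2.line(c,(i*k,0),(i*k,8),(0,255,255),1); cv2.putText(c,str(u+i),(i*k,20),0,.35,(0,255,255))
    for i in range(0,h,10):
        cv2.line(c,(0,i*k),(8,i*k),(0,255,255),1); cv2.putText(c,str(v+i),(9,i*k+4),0,.35,(0,255,255))
    return c
cv2.imwrite("pics/crop0.png",np.hstack([crop("scene",290,112,96,146),crop("side",260,126,104,146)]))
print(d["scene"]["K"],d["scene"]["T"],d["side"]["T"])
```

```text
[[509.01411392   0.         325.01022485]
 [  0.         509.01411392 198.33787642]
 [  0.           0.           1.        ]] [[ 8.86362963e-01 -3.99950275e-01  2.33239095e-01  9.27736999e+02]
 [ 4.62985087e-01  7.63112839e-01 -4.50892009e-01 -6.77961834e+02]
 [ 2.34663475e-03  5.07640199e-01  8.61565970e-01  1.34743882e+03]
 [ 0.00000000e+00  0.00000000e+00  0.00000000e+00  1.00000000e+00]] [[ 9.73038251e-01  1.74556485e-01 -1.50753427e-01  3.30188232e+02]
 [-2.30641025e-01  7.39614817e-01 -6.32277344e-01 -1.04022618e+03]
 [ 1.13135770e-03  6.49999966e-01  7.59933395e-01  1.34919890e+03]
 [ 0.00000000e+00  0.00000000e+00  0.00000000e+00  1.00000000e+00]]
```

View pics/crop0.png

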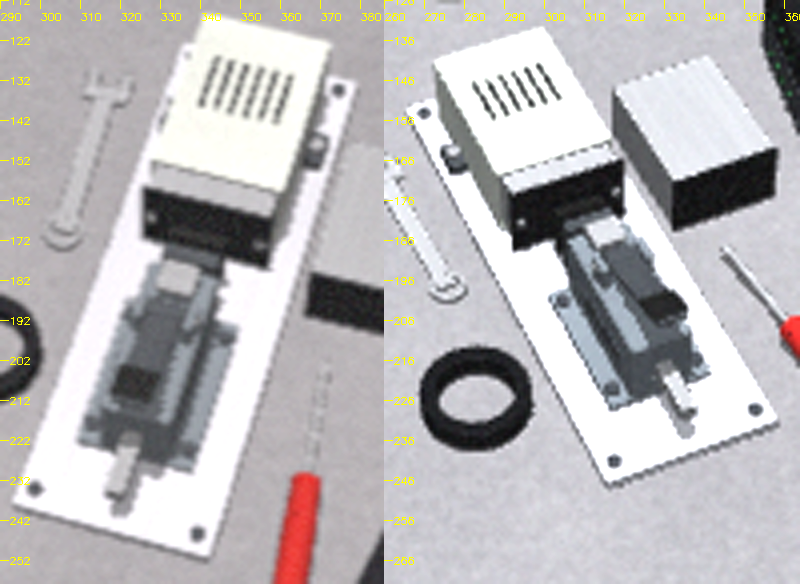

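The crop shows these positions:

| Point | Scene px | Side px |
|---|---|---|
| Rubber patch | (323.7, 207.5) | (329.5, 202) |
| Release tab | (334.5, 180.7) | (315.5, 183.5) |

Base-plate corners are visible in both views. Next I fit the fixture pose.

```bash
cat > h.py <<'E'
import numpy as np
from scipy.spatial.transform import Rotation as R
def proj(c,P):
    p=(np.asarray(P,float)-c["T"][:3,3])@c["T"][:3,:3]; p=p*[1,-1,-1]; q=p@c["K"].T; return q[:,:2]/q[:,2:]
def world(f,P):
    P=np.asarray(P,float); r=R.from_euler("z",f[2]).as_matrix(); return P@r.T+[f[0],f[1],0]
E
python3 - <<'E'
from h import *; import pickle
from scipy.optimize import least_squares
d=pickle.load(open("c0.pkl","rb"))
O={"scene":[((-190,75,12),(293.2,237.7)),((-190,-75,12),(342.5,251.2)),((260,-75,12),(379,132.5)),((-125,0,124),(323.7,207.5)),((-19,0,97),(334.5,180.7))],
"side":[((-190,75,12),(316.7,247.7)),((-190,-75,12),(358.7,232)),((260,75,12),(265.7,152)),((-125,0,124),(329.5,202)),((-19,0,97),(315.5,183.5))]}
def res(f): return np.concatenate([(proj(d[n],world(f,[a for a,b in O[n]]))-[b for a,b in O[n]]).ravel() for n in O])
s=least_squares(res,[600,150,2]);f=s.x
print(f,np.round(s.fun,1));np.save("f.npy",f)
T=world(f,[(-125,0,124),(-19,0,97)]);print(T,np.hypot(*T[:,:2].T))
# triangulate the two spots independently
for k in(3,4):
    print(least_squares(lambda X:np.concatenate([(proj(d[n],[X])-O[n][k][1]).ravel() for n in O]),T[k-3]).x)
E
```

```text
[582.5925329   59.60499806   1.75768864] [-0.6  0.1 -0.4  0.3  0.5 -0.4  0.  -0.8 -0.2  0.3 -0.5 -0.6  0.6 -0.8
 -0.1  1.1  0.5 -0.2  0.4  0.4]
[[605.81831134 -63.21830272 124.        ]
 [586.12285122  40.93585634  97.        ]] [609.10785593 587.55062851]
[605.34661901 -62.51108712 120.52699363]
[585.64511849  42.95287477  96.34091649]
```

Everything agrees: the triangulated heights are 120.5 and 96.3 mm, against the given 124 and 97. First I turn and shut the fingers, then travel with tool y along fixture -x.

servo_tool(commands=[[[255, 0, 0, 0, 0, 0, -6.8], [255, 0, 0, 0, 0, 0, -6.8], [255, 0, 0, 0, 0, 0, -6.8], [255, 0, 0, 0, 0, 0, -6.8], [255, 0, 0, 0, 0, 0, -6.8]]])

```text
clock: 0.52
position: [248.8, 573.0, 230.7]
ee_rot: [0.996, 0.095, -0.0, 0.001]
contact_force: [0.4, 0.4, 1.1]
gripper_width: 25.5
grasp_force: 0.0
```

servo_tool(commands=[[[255, 0.0116, 0.0346, 0, 0, 0, 0], [255, 0.0116, 0.0346, 0, 0, 0, 0], [255, 0.0116, 0.0346, 0, 0, 0, 0], [255, 0.0116, 0.0346, 0, 0, 0, 0], [255, 0.0116, 0.0346, 0, 0, 0, 0], [255, 0.0116, 0.0346, 0, 0, 0, 0], [255, 0.0116, 0.0346, 0, 0, 0, 0], [255, 0.0116, 0.0346, 0, 0, 0, 0], [255, 0.0116, 0.0346, 0, 0, 0, 0], [255, 0.0116, 0.0346, 0, 0, 0, 0]]])

```text
clock: 1.35
position: [426.4, 252.4, 231.1]
ee_rot: [0.996, 0.092, -0.0, 0.0]
contact_force: [0.7, -0.1, 0.1]
gripper_width: -0.5
grasp_force: 0.0
```

servo_tool(commands=[[[255, 0.0116, 0.0346, 0, 0, 0, 0], [255, 0.0116, 0.0346, 0, 0, 0, 0], [255, 0.0116, 0.0346, 0, 0, 0, 0], [255, 0.0116, 0.0346, 0, 0, 0, 0], [255, 0.0116, 0.0346, 0, 0, 0, 0], [255, 0.0116, 0.0346, 0.006, 0, 0, 0], [255, 0.0116, 0.0346, 0.012, 0, 0, 0], [255, 0.0116, 0.0346, 0.012, 0, 0, 0], [255, 0.0116, 0.0346, 0.012, 0, 0, 0], [255, 0.0116, 0.0346, 0.012, 0, 0, 0]]])

```text
clock: 2.18
position: [603.7, -66.5, 176.3]
ee_rot: [0.996, 0.092, -0.0, -0.0]
contact_force: [0.5, 0.3, -0.3]
gripper_width: 0.2
grasp_force: 0.0
```

```bash
cat > st.py <<'E'
from bench import arm
from h import *
s=arm.read_state();f=np.load("f.npy")
q=R.from_quat(s["ee_rot"]);p=s["position"]
print("t",s["clock"],"w",s["gripper_width"],"F",s["contact_force"].round(1),"p",p.round(1))
print(q.as_matrix().round(3).tolist())
for n,t in(("trig",(-125,0,124)),("rel",(-19,0,97))): print(n,"tool delta",q.inv().apply(world(f,[t])[0]-p).round(1))
E
python3 st.py
```

```text
t 2.1833 w 0.18322062845071102 F [ 0.5  0.3 -0.3] p [603.7 -66.5 176.3]
[[0.983, 0.182, -0.001], [0.182, -0.983, 0.0], [-0.001, -0.0, -1.0]]
trig tool delta [ 2.7 -2.8 52.3]
rel tool delta [   2.3 -108.8   79.3]
```

servo_tool(commands=[[[255, 0.0027, -0.0028, 0.012, 0, 0, 0], [255, 0, 0, 0.012, 0, 0, 0], [255, 0, 0, 0.012, 0, 0, 0], [255, 0, 0, 0.008, 0, 0, 0], [255, 0, 0, 0.004, 0, 0, 0], [255, 0, 0, 0.004, 0, 0, 0], [255, 0, 0, 0, 0, 0, 0]]])

```text
clock: 2.77
position: [605.4, -61.2, 125.1]
ee_rot: [0.996, 0.092, -0.0, 0.0]
contact_force: [-0.5, 0.4, 1.6]
gripper_width: -0.1
grasp_force: 0.6
```

```bash
python3 st.py
python3 - <<'E'
from bench import cams
import cv2,numpy as np
L=[]
for n,u,v in(("scene",290,112),("side",260,126)):
    i=cams.get_image(n)["frame"][v:v+140,u:u+100]; L.append(cv2.convertScaleAbs(cv2.resize(i,None,fx=4,fy=4,interpolation=2),alpha=1.5,beta=15))
cv2.imwrite("pics/c1.png",np.hstack(L))
E
```

```text
t 2.7667 w -0.05513394722866425 F [-0.5  0.4  1.6] p [605.4 -61.2 125.1]
[[0.983, 0.183, -0.001], [0.183, -0.983, -0.0], [-0.001, 0.0, -1.0]]
trig tool delta [0.  2.  1.1]
rel tool delta [  -0.3 -104.    28.1]
```

View pics/c1.png

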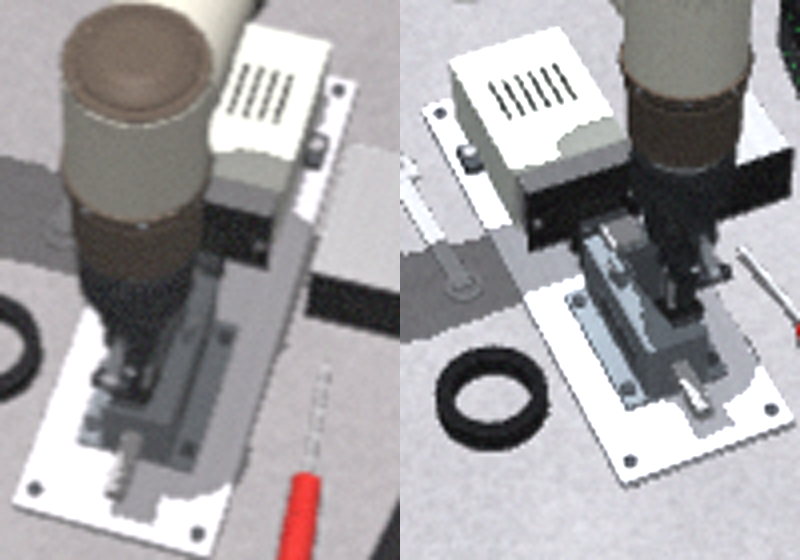

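The fingertips are on the rubber patch in both views, with light contact. First stroke, watching the force.

servo_tool(commands=[[[255, 0, 0.0017, 0.005, 0, 0, 0], [255, 0, 0, 0.005, 0, 0, 0], [255, 0, 0, 0.005, 0, 0, 0], [255, 0, 0, 0, 0, 0, 0]]])

```text
clock: 3.2
position: [606.4, -63.5, 109.9]
ee_rot: [0.996, 0.092, 0.001, 0.0]
contact_force: [0.1, -1.8, 2.9]
gripper_width: -0.1
grasp_force: 1.5
```

servo_tool(commands=[[[255, 0, 0.001, 0.005, 0, 0, 0], [255, 0, 0.001, 0.005, 0, 0, 0], [255, 0, 0, 0.004, 0, 0, 0], [255, 0, 0, 0, 0, 0, 0]]])

```text
clock: 3.53
position: [606.5, -65.1, 95.5]
ee_rot: [0.996, 0.092, 0.0, 0.0]
contact_force: [0.5, -0.3, 3.6]
gripper_width: -0.0
grasp_force: 1.7
```

servo_tool(commands=[[[255, 0, 0, 0.0015, 0, 0, 0], [255, 0, 0, -0.008, 0, 0, 0], [255, 0, -0.001, -0.008, 0, 0, 0], [255, 0, -0.001, -0.008, 0, 0, 0], [255, 0, 0, -0.008, 0, 0, 0], [255, 0, 0, -0.001, 0, 0, 0], [255, 0, 0, 0, 0, 0, 0]]])

```text
clock: 4.12
position: [606.2, -63.1, 128.8]
ee_rot: [0.996, 0.092, 0.001, -0.0]
contact_force: [0.7, 0.2, 0.3]
gripper_width: -0.1
grasp_force: 0.0
```

```bash
python3 st.py
python3 - <<'E'
from bench import cams
import cv2,numpy as np,pickle
L=[];d={}
for n,u,v in(("scene",310,140),("side",275,140)):
    d[n]=cams.get_image(n);i=d[n]["frame"][v:v+70,u:u+50]; L.append(cv2.convertScaleAbs(cv2.resize(i,None,fx=8,fy=8,interpolation=2),alpha=1.8,beta=25))
cv2.imwrite("pics/c2.png",np.hstack(L));pickle.dump(d,open("c2.pkl","wb"))
E
```

```text
t 4.1167 w -0.1339170265028791 F [0.7 0.2 0.3] p [606.2 -63.1 128.8]
[[0.983, 0.183, 0.002], [0.183, -0.983, 0.0], [0.002, 0.0, -1.0]]
trig tool delta [-0.4  0.   4.8]
rel tool delta [  -0.8 -106.    31.8]
```

View pics/c2.png

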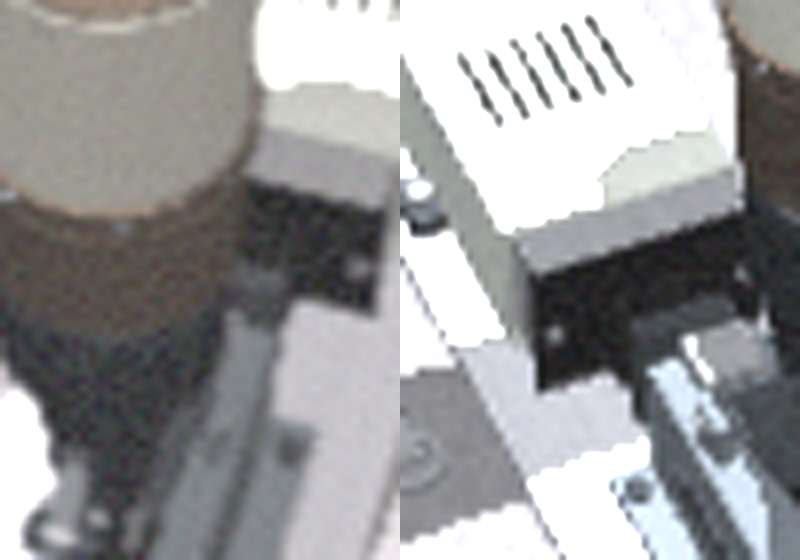

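Force was 3.6 N at the bottom, so it is running free. The module must slide at least 16 mm (two teeth) before home, so a full stroke is safe while it runs free.

servo_tool(commands=[[[255, 0, 0, 0.007, 0, 0, 0], [255, 0, 0, 0.007, 0, 0, 0], [255, 0, 0.001, 0.007, 0, 0, 0], [255, 0, 0.001, 0.007, 0, 0, 0], [255, 0, 0, 0.005, 0, 0, 0], [255, 0, 0, 0.001, 0, 0, 0], [255, 0, 0, 0, 0, 0, 0]]])

```text
clock: 4.8
position: [606.8, -65.5, 93.8]
ee_rot: [0.996, 0.092, 0.0, 0.0]
contact_force: [1.1, -2.5, 5.8]
gripper_width: -0.0
grasp_force: 2.7
```

servo_tool(commands=[[[255, 0, 0, -0.008, 0, 0, 0], [255, 0, -0.001, -0.009, 0, 0, 0], [255, 0, -0.001, -0.009, 0, 0, 0], [255, 0, 0, -0.008, 0, 0, 0], [255, 0, 0, 0, 0, 0, 0], [255, 0, 0, 0, 0, 0, 0], [255, 0, 0, 0, 0, 0, 0]]])

```text
clock: 5.38
position: [605.3, -63.1, 127.4]
ee_rot: [0.996, 0.092, -0.001, -0.0]
contact_force: [-0.3, -0.5, 0.3]
gripper_width: -0.6
grasp_force: 0.0
```

servo_tool(commands=[[[255, 0, 0, 0.007, 0, 0, 0], [255, 0, 0, 0.007, 0, 0, 0], [255, 0, 0.001, 0.004, 0, 0, 0], [255, 0, 0, 0, 0, 0, 0]]])

```text
clock: 5.72
position: [606.7, -64.7, 109.3]
ee_rot: [0.996, 0.092, 0.0, 0.0]
contact_force: [-0.1, -2.2, 5.7]
gripper_width: 0.1
grasp_force: 2.6
```

servo_tool(commands=[[[255, 0, 0, 0.004, 0, 0, 0], [255, 0, 0.001, 0.004, 0, 0, 0], [255, 0, 0, 0, 0, 0, 0]]])

```text
clock: 5.97
position: [606.8, -65.7, 101.6]
ee_rot: [0.996, 0.092, 0.0, 0.0]
contact_force: [2.0, -2.1, 5.5]
gripper_width: 0.1
grasp_force: 2.6
```

servo_tool(commands=[[[255, 0, 0, 0.004, 0, 0, 0], [255, 0, 0, 0.003, 0, 0, 0], [255, 0, 0, 0, 0, 0, 0]]])

```text
clock: 6.22
position: [606.9, -65.9, 95.1]
ee_rot: [0.996, 0.092, 0.001, 0.001]
contact_force: [0.9, -3.3, 6.6]
gripper_width: 0.1
grasp_force: 3.2
```

servo_tool(commands=[[[255, 0, 0, 0.001, 0, 0, 0], [255, 0, 0, -0.008, 0, 0, 0], [255, 0, -0.001, -0.009, 0, 0, 0], [255, 0, -0.001, -0.009, 0, 0, 0], [255, 0, 0, -0.008, 0, 0, 0], [255, 0, 0, 0, 0, 0, 0], [255, 0, 0, 0, 0, 0, 0]]])

```text
clock: 6.8
position: [605.7, -62.9, 128.2]
ee_rot: [0.996, 0.092, 0.0, -0.0]
contact_force: [-0.0, -0.7, -0.9]
gripper_width: -0.6
grasp_force: 0.0
```

servo_tool(commands=[[[255, 0, 0, 0.007, 0, 0, 0], [255, 0, 0, 0.006, 0, 0, 0], [255, 0, 0, 0, 0, 0, 0]]])

```text
clock: 7.05
position: [606.2, -63.7, 114.0]
ee_rot: [0.996, 0.092, 0.0, 0.0]
contact_force: [1.5, -1.5, 6.3]
gripper_width: 0.1
grasp_force: 2.2
```

servo_tool(commands=[[[255, 0, 0.001, 0.004, 0, 0, 0], [255, 0, 0, 0, 0, 0, 0]]])

```text
clock: 7.22
position: [606.4, -64.5, 110.6]
ee_rot: [0.996, 0.092, 0.0, 0.0]
contact_force: [-0.4, -0.8, 5.7]
gripper_width: 0.1
grasp_force: 2.6
```

servo_tool(commands=[[[255, 0, 0.001, 0.004, 0, 0, 0], [255, 0, 0, 0, 0, 0, 0]]])

```text
clock: 7.38
position: [606.5, -65.2, 106.7]
ee_rot: [0.996, 0.092, 0.0, 0.0]
contact_force: [1.1, -0.2, 5.7]
gripper_width: 0.1
grasp_force: 2.7
```

servo_tool(commands=[[[255, 0, 0, 0.003, 0, 0, 0], [255, 0, 0, 0, 0, 0, 0]]])

```text
clock: 7.55
position: [606.6, -65.5, 104.0]
ee_rot: [0.996, 0.092, 0.0, 0.0]
contact_force: [0.7, -2.0, 5.1]
gripper_width: 0.0
grasp_force: 2.8
```

servo_tool(commands=[[[255, 0, 0, 0.003, 0, 0, 0], [255, 0, 0, 0, 0, 0, 0]]])

```text
clock: 7.72
position: [606.6, -65.7, 101.1]
ee_rot: [0.996, 0.092, 0.0, 0.001]
contact_force: [0.4, -2.3, 6.4]
gripper_width: -0.2
grasp_force: 2.8
```

servo_tool(commands=[[[255, 0, 0, 0.003, 0, 0, 0], [255, 0, 0, 0, 0, 0, 0]]])

```text
clock: 7.88
position: [606.7, -65.8, 98.1]
ee_rot: [0.996, 0.092, 0.0, 0.001]
contact_force: [1.2, -3.5, 5.5]
gripper_width: -0.1
grasp_force: 2.9
```

servo_tool(commands=[[[255, 0, 0, 0.003, 0, 0, 0], [255, 0, 0, 0, 0, 0, 0]]])

```text
clock: 8.05
position: [606.7, -65.9, 95.3]
ee_rot: [0.996, 0.092, 0.0, 0.001]
contact_force: [0.2, -3.0, 6.4]
gripper_width: 0.0
grasp_force: 3.2
```

servo_tool(commands=[[[255, 0, 0, 0.001, 0, 0, 0], [255, 0, 0, 0, 0, 0, 0]]])

```text
clock: 8.22
position: [606.7, -65.9, 94.5]
ee_rot: [0.996, 0.092, 0.0, 0.001]
contact_force: [0.2, -3.6, 6.7]
gripper_width: -0.0
grasp_force: 3.4
```

Still sliding; the tooth should be kept. I let the trigger rise, then make stroke 5 in small steps.

servo_tool(commands=[[[255, 0, 0, -0.008, 0, 0, 0], [255, 0, -0.001, -0.009, 0, 0, 0], [255, 0, -0.001, -0.009, 0, 0, 0], [255, 0, 0, -0.007, 0, 0, 0], [255, 0, 0, 0, 0, 0, 0], [255, 0, 0, 0, 0, 0, 0], [255, 0, 0, 0, 0, 0, 0]]])

```text
clock: 8.8
position: [605.5, -63.1, 126.5]
ee_rot: [0.996, 0.092, -0.0, -0.0]
contact_force: [0.7, -0.8, 0.6]
gripper_width: 0.2
grasp_force: 0.6
```

servo_tool(commands=[[[255, 0, 0, 0.006, 0, 0, 0], [255, 0, 0, 0.004, 0, 0, 0], [255, 0, 0, 0, 0, 0, 0]]])

```text
clock: 9.05
position: [606.2, -63.7, 116.4]
ee_rot: [0.996, 0.092, 0.0, 0.0]
contact_force: [-0.4, -1.6, 5.7]
gripper_width: -0.0
grasp_force: 2.4
```

servo_tool(commands=[[[255, 0, 0, 0.003, 0, 0, 0], [255, 0, 0, 0, 0, 0, 0]]])

```text
clock: 9.22
position: [606.3, -63.9, 114.1]
ee_rot: [0.996, 0.092, 0.0, 0.001]
contact_force: [0.5, -1.5, 5.8]
gripper_width: -0.2
grasp_force: 2.6
```

servo_tool(commands=[[[255, 0, 0.001, 0.003, 0, 0, 0], [255, 0, 0, 0, 0, 0, 0]]])

```text
clock: 9.38
position: [606.4, -64.6, 111.1]
ee_rot: [0.996, 0.092, 0.0, 0.0]
contact_force: [-0.5, -1.8, 5.6]
gripper_width: -0.5
grasp_force: 2.8
```

servo_tool(commands=[[[255, 0, 0, 0.003, 0, 0, 0], [255, 0, 0, 0, 0, 0, 0]]])

```text
clock: 9.55
position: [606.5, -65.1, 108.4]
ee_rot: [0.996, 0.092, 0.0, 0.001]
contact_force: [0.2, -3.8, 5.9]
gripper_width: 0.1
grasp_force: 3.0
```

servo_tool(commands=[[[255, 0, 0.001, 0.003, 0, 0, 0], [255, 0, 0, 0, 0, 0, 0]]])

```text
clock: 9.72
position: [606.6, -65.6, 105.2]
ee_rot: [0.996, 0.092, 0.0, 0.0]
contact_force: [0.7, -1.6, 5.4]
gripper_width: 0.5
grasp_force: 2.8
```

servo_tool(commands=[[[255, 0, 0, 0.003, 0, 0, 0], [255, 0, 0, 0, 0, 0, 0]]])

```text
clock: 9.88
position: [606.7, -65.9, 102.2]
ee_rot: [0.996, 0.092, 0.0, 0.001]
contact_force: [-0.3, -3.3, 5.9]
gripper_width: -0.1
grasp_force: 2.8
```

servo_tool(commands=[[[255, 0, 0, 0.003, 0, 0, 0], [255, 0, 0, 0, 0, 0, 0]]])

```text
clock: 10.05
position: [606.7, -66.0, 99.3]
ee_rot: [0.996, 0.092, 0.0, 0.001]
contact_force: [0.6, -3.5, 5.5]
gripper_width: 0.1
grasp_force: 3.0
```

servo_tool(commands=[[[255, 0, 0, 0.003, 0, 0, 0], [255, 0, 0, 0, 0, 0, 0]]])

```text
clock: 10.22
position: [606.8, -66.1, 96.4]
ee_rot: [0.996, 0.092, 0.0, 0.001]
contact_force: [0.0, -4.0, 5.7]
gripper_width: -0.4
grasp_force: 3.3
```

servo_tool(commands=[[[255, 0, 0, 0.002, 0, 0, 0], [255, 0, 0, 0, 0, 0, 0]]])

```text
clock: 10.38
position: [606.8, -66.1, 94.5]
ee_rot: [0.996, 0.092, 0.0, 0.001]
contact_force: [-0.5, -3.4, 6.4]
gripper_width: 0.1
grasp_force: 3.4
```

```bash
python3 st.py|head -1
python3 - <<'E'
from bench import cams
import cv2,numpy as np,pickle
L=[];d={}
for n,u,v in(("scene",310,140),("side",275,140)):
    d[n]=cams.get_image(n);i=d[n]["frame"][v:v+70,u:u+50]; L.append(cv2.convertScaleAbs(cv2.resize(i,None,fx=8,fy=8,interpolation=2),alpha=1.8,beta=25))
cv2.imwrite("pics/c3.png",np.hstack(L));pickle.dump(d,open("c3.pkl","wb"))
E
```

```text
t 10.3833 w 0.08800776064091176 F [-0.5 -3.4  6.4] p [606.8 -66.1  94.5]
```

View pics/c3.png

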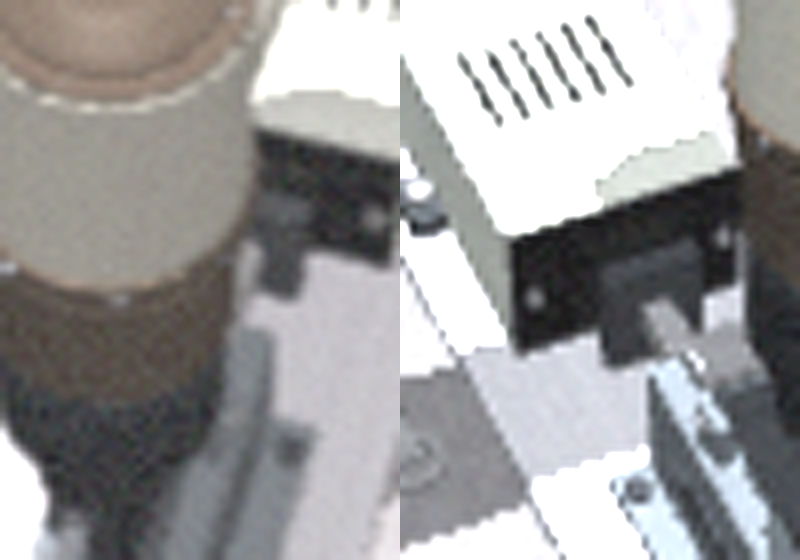

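The jaw has advanced about 40 mm and the module's grey top strip has vanished, so the module is nearly home. For stroke 6 I use very small steps from the top.

servo_tool(commands=[[[255, 0, 0, -0.008, 0, 0, 0], [255, 0, -0.001, -0.009, 0, 0, 0], [255, 0, -0.001, -0.009, 0, 0, 0], [255, 0, 0, -0.007, 0, 0, 0], [255, 0, 0, 0, 0, 0, 0], [255, 0, 0, 0, 0, 0, 0], [255, 0, 0, 0, 0, 0, 0]]])

```text
clock: 11.07
position: [605.6, -63.0, 126.5]
ee_rot: [0.996, 0.092, -0.0, -0.0]
contact_force: [0.4, 0.6, 1.8]
gripper_width: -0.3
grasp_force: 0.6
```

servo_tool(commands=[[[255, 0, 0, 0.004, 0, 0, 0], [255, 0, 0, 0.001, 0, 0, 0], [255, 0, 0, 0, 0, 0, 0]]])

```text
clock: 11.32
position: [605.9, -63.4, 121.4]
ee_rot: [0.996, 0.092, -0.0, 0.0]
contact_force: [-0.5, -0.8, 2.5]
gripper_width: -0.3
grasp_force: 1.2
```

servo_tool(commands=[[[255, 0, 0, 0.002, 0, 0, 0], [255, 0, 0, 0, 0, 0, 0]]])

```text
clock: 11.48
position: [606.0, -63.4, 119.6]
ee_rot: [0.996, 0.092, -0.0, 0.0]
contact_force: [0.5, -1.2, 4.2]
gripper_width: 0.3
grasp_force: 1.4
```

servo_tool(commands=[[[255, 0, 0, 0.002, 0, 0, 0], [255, 0, 0, 0, 0, 0, 0]]])

```text
clock: 11.65
position: [606.1, -63.5, 117.9]
ee_rot: [0.996, 0.092, 0.0, 0.0]
contact_force: [-0.2, -0.8, 4.5]
gripper_width: -0.3
grasp_force: 2.0
```

servo_tool(commands=[[[255, 0, 0, 0.002, 0, 0, 0], [255, 0, 0, 0, 0, 0, 0]]])

```text
clock: 11.82
position: [606.2, -63.6, 116.3]
ee_rot: [0.996, 0.092, 0.0, 0.0]
contact_force: [-0.5, -2.0, 5.8]
gripper_width: 0.1
grasp_force: 2.7
```

servo_tool(commands=[[[255, 0, 0.0005, 0.002, 0, 0, 0], [255, 0, 0, 0, 0, 0, 0]]])

```text
clock: 11.98
position: [606.3, -64.1, 114.4]
ee_rot: [0.996, 0.092, 0.0, 0.0]
contact_force: [-0.3, -3.0, 4.8]
gripper_width: -0.0
grasp_force: 2.7
```

servo_tool(commands=[[[255, 0, 0.0005, 0.002, 0, 0, 0], [255, 0, 0, 0, 0, 0, 0]]])

```text
clock: 12.15
position: [606.4, -64.5, 112.5]
ee_rot: [0.996, 0.092, 0.0, 0.0]
contact_force: [-0.7, -2.9, 6.7]
gripper_width: 0.1
grasp_force: 3.3
```

servo_tool(commands=[[[255, 0, 0, 0.002, 0, 0, 0], [255, 0, 0, 0, 0, 0, 0]]])

```text
clock: 12.32
position: [606.5, -64.8, 111.0]
ee_rot: [0.996, 0.092, 0.001, 0.001]
contact_force: [-0.7, -2.1, 8.2]
gripper_width: -0.1
grasp_force: 4.1
```

The force is climbing, so the module is home. I continue with 1 mm steps.

servo_tool(commands=[[[255, 0, 0, 0.0015, 0, 0, 0], [255, 0, 0, 0, 0, 0, 0]]])

```text
clock: 12.48
position: [606.6, -65.0, 110.0]
ee_rot: [0.996, 0.092, 0.001, 0.001]
contact_force: [-2.4, -1.7, 10.0]
gripper_width: 0.1
grasp_force: 4.8
```

servo_tool(commands=[[[255, 0, 0, 0.001, 0, 0, 0], [255, 0, 0, 0, 0, 0, 0]]])

```text
clock: 12.65
position: [606.5, -65.1, 109.2]
ee_rot: [0.996, 0.092, 0.001, 0.001]
contact_force: [-2.8, -3.8, 10.7]
gripper_width: -0.1
grasp_force: 5.2
```

servo_tool(commands=[[[255, 0, 0, 0.001, 0, 0, 0], [255, 0, 0, 0, 0, 0, 0]]])

```text
clock: 12.82
position: [606.6, -65.2, 108.5]
ee_rot: [0.996, 0.092, 0.001, 0.001]
contact_force: [-3.0, -2.6, 12.0]
gripper_width: 0.1
grasp_force: 5.7
```

servo_tool(commands=[[[255, 0, 0, 0.001, 0, 0, 0], [255, 0, 0, 0, 0, 0, 0], [255, 0, 0, 0, 0, 0, 0]]])

```text
clock: 13.07
position: [606.6, -65.3, 107.8]
ee_rot: [0.996, 0.092, 0.001, 0.001]
contact_force: [-2.6, -4.2, 12.3]
gripper_width: 0.2
grasp_force: 6.1
```

Firm at about 13 N total. I hold briefly, let the trigger up, and look at the result.

servo_tool(commands=[[[255, 0, 0, 0.0004, 0, 0, 0], [255, 0, 0, 0, 0, 0, 0], [255, 0, 0, 0, 0, 0, 0], [255, 0, 0, 0, 0, 0, 0]]])

```text
clock: 13.4
position: [606.6, -65.4, 107.6]
ee_rot: [0.996, 0.092, 0.001, 0.001]
contact_force: [-3.1, -3.3, 12.8]
gripper_width: 0.4
grasp_force: 6.3
```

servo_tool(commands=[[[255, 0, 0, -0.006, 0, 0, 0], [255, 0, -0.001, -0.008, 0, 0, 0], [255, 0, -0.001, -0.012, 0, 0, 0], [255, 0, 0, -0.012, 0, 0, 0], [255, 0, 0, -0.012, 0, 0, 0], [255, 0, 0, 0, 0, 0, 0]]])

```text
clock: 13.9
position: [606.6, -61.7, 156.7]
ee_rot: [0.996, 0.092, 0.002, -0.0]
contact_force: [0.8, 0.8, 0.8]
gripper_width: -0.0
grasp_force: 0.0
```

```bash
python3 st.py
```

```text
t 13.9 w -0.04781239164766905 F [0.8 0.8 0.8] p [606.6 -61.7 156.7]
[[0.983, 0.183, 0.003], [0.183, -0.983, 0.001], [0.003, -0.0, -1.0]]
trig tool delta [-1.2  1.4 32.7]
rel tool delta [  -1.6 -104.6   59.7]
```

servo_tool(commands=[[[255, -0.0004, -0.021, 0, 0, 0, 0], [255, -0.0004, -0.021, 0, 0, 0, 0], [255, -0.0004, -0.021, 0, 0, 0, 0], [255, -0.0004, -0.021, 0.01, 0, 0, 0], [255, 0, -0.021, 0.01, 0, 0, 0], [255, 0, 0, 0.015, 0, 0, 0], [255, 0, 0, 0.015, 0, 0, 0], [255, 0, 0, 0.004, 0, 0, 0], [255, 0, 0, 0, 0, 0, 0]]])

```text
clock: 14.65
position: [583.4, 40.6, 98.6]
ee_rot: [0.996, 0.092, -0.002, 0.0]
contact_force: [0.5, -0.1, 0.4]
gripper_width: 0.4
grasp_force: 0.0
```

```bash
python3 st.py
python3 - <<'E'
from bench import cams
import cv2,numpy as np
L=[]
for n,u,v in(("scene",300,130),("side",270,130)):
    i=cams.get_image(n)["frame"][v:v+110,u:u+78]; L.append(cv2.convertScaleAbs(cv2.resize(i,None,fx=5,fy=5,interpolation=2),alpha=1.8,beta=25))
cv2.imwrite("pics/c4.png",np.hstack(L))
E
```

```text
t 14.65 w 0.39623336877321336 F [ 0.5 -0.1  0.4] p [583.4  40.6  98.6]
[[0.983, 0.182, -0.005], [0.182, -0.983, -0.001], [-0.005, 0.0, -1.0]]
trig tool delta [  3.  106.2 -25.4]
rel tool delta [2.8 0.2 1.6]
```

View pics/c4.png

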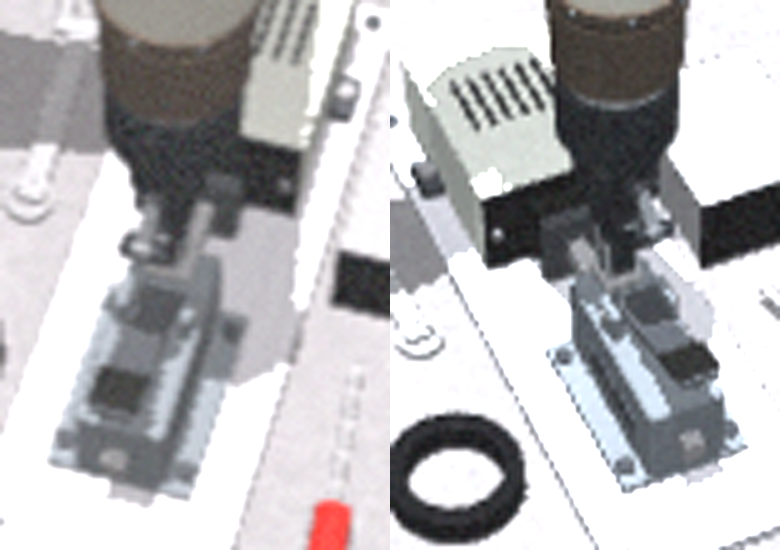

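The front plate looks flush on the mouth and the fingers are over the tab. Now I press the release.

servo_tool(commands=[[[255, 0.0015, 0, 0.001, 0, 0, 0], [255, 0, 0, 0.003, 0, 0, 0], [255, 0, 0, 0.003, 0, 0, 0], [255, 0, 0, 0, 0, 0, 0]]])

```text
clock: 15.08
position: [587.2, 41.0, 94.2]
ee_rot: [0.996, 0.092, 0.001, -0.0]
contact_force: [0.8, 0.7, 1.5]
gripper_width: -0.4
grasp_force: 0.8
```

servo_tool(commands=[[[255, 0, 0, 0.0015, 0, 0, 0], [255, 0, 0, 0, 0, 0, 0]]])

```text
clock: 15.25
position: [587.1, 41.1, 92.8]
ee_rot: [0.996, 0.092, 0.001, -0.0]
contact_force: [0.3, 1.6, 1.9]
gripper_width: -0.5
grasp_force: 0.9
```

servo_tool(commands=[[[255, 0, 0, 0.003, 0, 0, 0], [255, 0, 0, 0.001, 0, 0, 0], [255, 0, 0, 0, 0, 0, 0]]])

```text
clock: 15.5
position: [587.1, 41.1, 89.2]
ee_rot: [0.996, 0.092, 0.001, 0.0]
contact_force: [0.3, -0.5, 4.7]
gripper_width: -0.1
grasp_force: 2.3
```

servo_tool(commands=[[[255, 0, 0, 0.001, 0, 0, 0], [255, 0, 0, 0.0005, 0, 0, 0], [255, 0, 0, 0, 0, 0, 0], [255, 0, 0, 0, 0, 0, 0], [255, 0, 0, 0, 0, 0, 0], [255, 0, 0, 0, 0, 0, 0], [255, 0, 0, 0, 0, 0, 0], [255, 0, 0, 0, 0, 0, 0], [255, 0, 0, 0, 0, 0, 0], [255, 0, 0, 0, 0, 0, 0]]])

```text
clock: 16.33
position: [587.1, 41.1, 88.9]
ee_rot: [0.996, 0.092, 0.001, 0.0]
contact_force: [-2.4, 0.1, 10.4]
gripper_width: -0.0
grasp_force: 5.5
```

servo_tool(commands=[[[255, 0, 0, 0, 0, 0, 0], [255, 0, 0, 0, 0, 0, 0], [255, 0, 0, 0, 0, 0, 0], [255, 0, 0, 0, 0, 0, 0], [255, 0, 0, 0, 0, 0, 0], [255, 0, 0, 0, 0, 0, 0], [255, 0, 0, 0, 0, 0, 0], [255, 0, 0, 0, 0, 0, 0], [255, 0, 0, 0, 0, 0, 0], [255, 0, 0, 0, 0, 0, 0]]])

```text
clock: 17.17
position: [587.1, 41.1, 88.9]
ee_rot: [0.996, 0.092, 0.001, 0.0]
contact_force: [-1.8, -0.3, 11.6]
gripper_width: 0.3
grasp_force: 5.5
```

```bash
python3 st.py|head -1
python3 - <<'E'
from bench import cams
import cv2,numpy as np
L=[]
for n,u,v in(("scene",300,130),("side",270,130)):
    i=cams.get_image(n)["frame"][v:v+110,u:u+78]; L.append(cv2.convertScaleAbs(cv2.resize(i,None,fx=5,fy=5,interpolation=2),alpha=1.8,beta=25))
cv2.imwrite("pics/c5.png",np.hstack(L))
E
```

```text
t 17.1667 w 0.290377598232557 F [-1.8 -0.3 11.6] p [587.1  41.1  88.9]
```

View pics/c5.png

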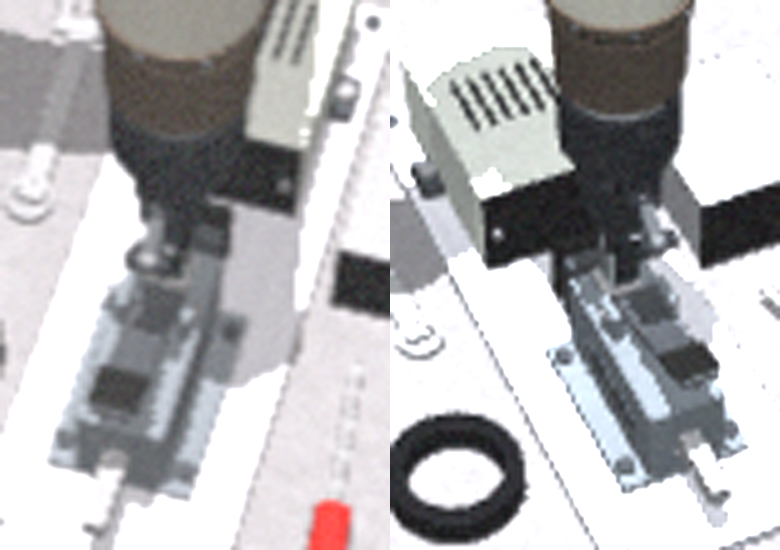

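The tab bottomed out. The toothed bar sticks out behind the housing as at the start, so the jaw is fully back, and the module stayed flush. Lifting clear.

servo_tool(commands=[[[255, 0, 0, -0.006, 0, 0, 0], [255, 0, 0, -0.01, 0, 0, 0], [255, 0, 0, -0.02, 0, 0, 0], [255, 0, 0, -0.03, 0, 0, 0], [255, 0, 0, -0.03, 0, 0, 0], [255, 0, 0, -0.02, 0, 0, 0], [255, 0, 0, 0, 0, 0, 0], [255, 0, 0, 0, 0, 0, 0], [255, 0, 0, 0, 0, 0, 0]]])

```text
clock: 18.02
position: [585.2, 40.9, 201.7]
ee_rot: [0.996, 0.091, -0.002, -0.0]
contact_force: [0.3, -0.6, -1.0]
gripper_width: 0.2
grasp_force: 0.0
```

```bash
python3 st.py|head -1
python3 - <<'E'
from bench import cams
import cv2,numpy as np
L=[]
for n,u,v in(("scene",300,130),("side",270,130)):
    i=cams.get_image(n)["frame"][v:v+110,u:u+78]; L.append(cv2.convertScaleAbs(cv2.resize(i,None,fx=5,fy=5,interpolation=2),alpha=1.8,beta=25))
cv2.imwrite("pics/c6.png",np.hstack(L))
E
```

```text
t 18.0167 w 0.20426966952843711 F [ 0.3 -0.6 -1. ] p [585.2  40.9 201.7]
```

View pics/c6.png

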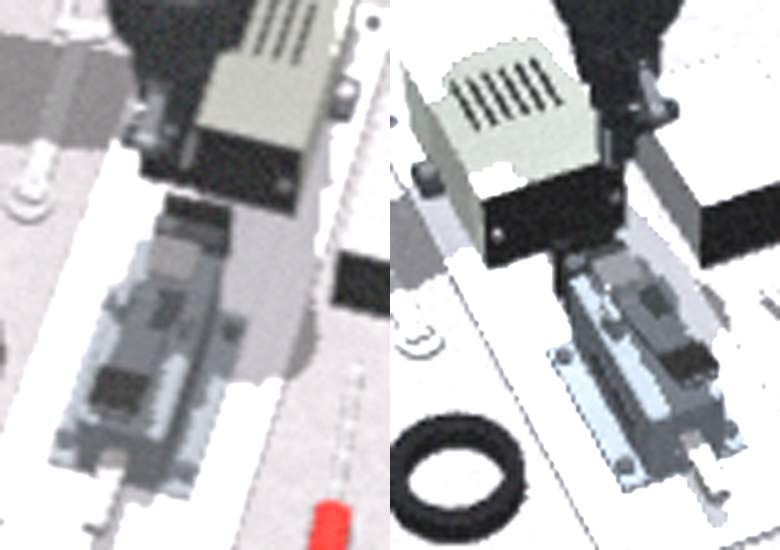

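The jaw is back, the module is home, the trigger and tab are up, and the arm is clear.

```bash
python3 -c "
from bench import ticket
print(ticket.job_done())"
```

```text
the job is handed in; nothing more can be done
None
```

The job is handed in, with no verdict returned: the module was pushed home and the trigger held firm at about 13 N, then the release brought the jaw fully back, and in the last pictures the module was still home with the trigger and tab up and the arm clear.

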